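# Find and release the latched key on the tube mixer

### The arm

A 7-joint arm with a two-finger parallel gripper is mounted at the origin on the work surface. World frame = base frame: x ahead of the robot, y to its left, z up, the work surface at z = 0. Lengths are in mm, angles in rad, forces in N, time in s.
With the tool pointing down it reaches from about 400 to 850 mm from the base axis. Payload 10.4 kg.
Tool frame: the origin (TCP) lies on the mounting face of the last link; the fingertips stand 182 mm ahead of it and the grasp point (between the pads) lies 164 mm ahead of it; z points along the fingers, y is the line along which they close (so a half turn about z gives the same grasp; the last joint's range is limited). The gripper opens to 87 mm and grips with 3 to 60 N. Pads are 19 mm wide; open, the fingers measure 117 mm over their backs; the gripper's body (75 mm by 190 mm) begins 51 mm behind the grasp point.
Start: joints at [1.309, 0.332, -0.065, 1.46, 0.022, 1.35, -0.088], TCP at [147.849, -607.267, 404.776] pointing down, gripper open.
Joint ranges: [-2.6, 2.6], [-0.5, 2.12], [-1.47, 1.34], [0.16, 2.42], [-1.27, 4.41], [0.06, 2.06], [-2.6, 2.6]. Speed limits (rad/s): [2.22, 2.22, 2.79, 2.79, 3.14, 3.14, 3.14].

### API

Orientations are given as [roll, pitch, yaw] about the fixed x, y, z axes, in that order (R = Rz(yaw) Ry(pitch) Rx(roll)).
In Python, from plant import env gives the robot as it stands.
- The arm moves only by the tool jog_arm, called after "Call:" as name(argument=value, ...), one argument or row to a line, values as JSON. Schema: {"type":"object","properties":{"motion":{"type":"object","properties":{"finger_gap":{"type":"array","items":{"type":"number"},"minItems":1,"maxItems":10},"sx":{"type":"array","items":{"type":"number"},"minItems":1,"maxItems":10},"sy":{"type":"array","items":{"type":"number"},"minItems":1,"maxItems":10},"sz":{"type":"array","items":{"type":"number"},"minItems":1,"maxItems":10},"turn":{"type":"array","items":{"type":"number"},"minItems":1,"maxItems":10}},"additionalProperties":false,"required":["finger_gap","sx","sy","sz","turn"]},"squeeze":{"type":"number"},"only":{"type":"string"},"quiet":{"type":"boolean"},"lines":{"type":"string"}},"required":["motion"],"additionalProperties":false}. motion is an object with one list for each field, all of the same length, 1 to 10, a row being the entries at one place: finger_gap (the finger opening in mm), sx, sy, sz (the shift in shares of 600 mm (1.0 is 600 mm)), turn (a turn about the tool's z in shares of pi rad (1.0 is pi rad)); each row shifts and turns the commanded pose from where the row before left it, along the tool's axes as they then stand; what a row does not reach is not made up. A row lasts 1/8 s, in which the tool goes at most 62.5 mm and 0.188 rad, less where a joint would pass 70% of its speed; a pose out of reach is approached as far as the arm can. The fingers move at their own pace and stop on an object; squeeze is the grip in N (left out, the last holds). Time passes only in rows, so rows that do not move let the fingers close. The tool returns the time, the measured TCP pose, the force, the opening and the grip force at its end. only (a regular expression) keeps the lines of the reply that match it, lines (a string "A,B") keeps lines A to B, and quiet returns only ok. A shift or turn number past 1, either way, is cut back to 1. Input that does not fit is refused with a message, and nothing moves.
- env.get_state(): the state, without advancing time (a new reading comes with each control period).
- env.capture(name): name is "scene" or "top"; returns the picture (384x512x3 uint8, red, green, blue); there is no depth.
- env.camera_info(name): a dict with "vfov" (degrees; the focal length in pixels is half the picture's height over the tangent of half this angle, whatever the lens; pixels are square), "cx", "cy" (the principal point, pixels), "extrinsics" (4x4, takes a point from camera to world coordinates). Camera axes: x right, y down, z forward; pixel columns grow to the right and rows downward; lengths in mm; the calibration is good to about 2 mm. A picture is of the moment at which its call begins. camera_info takes no time and is no camera call.
- env.finish_job(): hands the job in; it is judged then, once.
The state is a dict: "t": time; "joint_pos": joint angles; "dq": joint speeds; "effort": joint torques, N m; "ee_pos": TCP position; "tcp_rot": TCP orientation; "ft_force": force on the tool from outside, world axes, zero at the start; "torque": the same for the moment, N m; "finger_gap": finger opening in mm; "grasp_force": force on a finger pad.
Only numpy, scipy, OpenCV 4.12 (cv2) and the standard library are available. Lean on these libraries where they do the work, as an engineer would, in place of code of your own. Each camera call takes 0.05 s, during which the arm holds its last target. There are 200 camera calls.

### The job

One of the four identical keys of the tube mixer was left latched down. Tap each key lightly with the fingertips, one after the other from the robot's left end of the row to the right, to feel which one it is, without pushing an upright key in or releasing the latched one yet; then press the latched key fully down so that it releases, and withdraw so that all four keys stand up. Grasp nothing and leave the bottle, rack, tip box and vial where they stand.

Things in the scene. Friction and masses are not known exactly. Their poses are not given: they have to be found in the camera images.
- mixer: white tube mixer, fixed, 200 (x) x 260 (y) x 70 mm high; origin: centre of its underside; x away from the robot's side, z up. Near its -x edge a row of four identical grey keys 48 mm apart along y; 90 mm behind each (+x) a fixed black rubber cup, 38 mm across, 18 mm high. Turned up to 0.4 rad; its +y end is the robot's left end of the row
- place_a: flat black surround of key_a, 34 (x) x 36 (y) x 3 mm, on the mixer's top face; origin: on the key's axis, 70 mm above the bench; axes as the mixer's. Letters are dealt to the places at random. An upright key stays put under 3 N, begins to sink at 3.7 N, needs 6.5 N to sink 6 mm, and springs back when let go
- key_a_top (a point): middle of the key's flat top, 22 (x) x 24 (y) mm; the key moves straight down. Top above the bench: upright 84 mm, latched 80 mm, fully down 76 mm. The latched key stays put under 3 N, begins to sink at 3.5 N and needs up to 6 N to reach the bottom; from there it rises upright as the finger withdraws. Let go before the bottom, it returns to latched
- place_b: flat black surround of key_b, 34 (x) x 36 (y) x 3 mm, on the mixer's top face; origin: on the key's axis, 70 mm above the bench; axes as the mixer's. Letters are dealt to the places at random. An upright key stays put under 3 N, begins to sink at 3.7 N, needs 6.5 N to sink 6 mm, and springs back when let go
- key_b_top (a point): middle of the key's flat top, 22 (x) x 24 (y) mm; the key moves straight down. Top above the bench: upright 84 mm, latched 80 mm, fully down 76 mm. The latched key stays put under 3 N, begins to sink at 3.5 N and needs up to 6 N to reach the bottom; from there it rises upright as the finger withdraws. Let go before the bottom, it returns to latched
- place_c: flat black surround of key_c, 34 (x) x 36 (y) x 3 mm, on the mixer's top face; origin: on the key's axis, 70 mm above the bench; axes as the mixer's. Letters are dealt to the places at random. An upright key stays put under 3 N, begins to sink at 3.7 N, needs 6.5 N to sink 6 mm, and springs back when let go
- key_c_top (a point): middle of the key's flat top, 22 (x) x 24 (y) mm; the key moves straight down. Top above the bench: upright 84 mm, latched 80 mm, fully down 76 mm. The latched key stays put under 3 N, begins to sink at 3.5 N and needs up to 6 N to reach the bottom; from there it rises upright as the finger withdraws. Let go before the bottom, it returns to latched
- place_d: flat black surround of key_d, 34 (x) x 36 (y) x 3 mm, on the mixer's top face; origin: on the key's axis, 70 mm above the bench; axes as the mixer's. Letters are dealt to the places at random. An upright key stays put under 3 N, begins to sink at 3.7 N, needs 6.5 N to sink 6 mm, and springs back when let go
- key_d_top (a point): middle of the key's flat top, 22 (x) x 24 (y) mm; the key moves straight down. Top above the bench: upright 84 mm, latched 80 mm, fully down 76 mm. The latched key stays put under 3 N, begins to sink at 3.5 N and needs up to 6 N to reach the bottom; from there it rises upright as the finger withdraws. Let go before the bottom, it returns to latched
- bottle: loose clear glass reagent bottle with a blue cap, 72 mm across, 140 mm high, left of the mixer; origin: centre of its underside
- rack: loose yellow tube rack, 200 (x) x 68 (y) x 26 mm, right of the mixer; origin: centre of its underside
- tipbox: loose green pipette-tip box, 85 (x) x 120 (y) x 69 mm high, beyond the bottle on the left; origin: centre of its underside
- vial: loose amber vial with a white cap, 26 mm across, 55 mm high, on the bench between the robot and the mixer; origin: centre of its underside

How it is judged (in metres and radians):
On the way, in this order (a step that is already met when the one before it is completed fails the run):
1. the fingers touch the first key from the left (((contact force between the fingers and place_a above 0.5 N and y of place_a in the frame of mixer between 0.048 and 0.2 m) or (contact force between the fingers and place_b above 0.5 N and y of place_b in the frame of mixer between 0.048 and 0.2 m) or (contact force between the fingers and place_c above 0.5 N and y of place_c in the frame of mixer between 0.048 and 0.2 m) or (contact force between the fingers and place_d above 0.5 N and y of place_d in the frame of mixer between 0.048 and 0.2 m))), for 0.02 s.
2. the fingers touch the second key (((contact force between the fingers and place_a above 0.5 N and y of place_a in the frame of mixer between 0 and 0.048 m) or (contact force between the fingers and place_b above 0.5 N and y of place_b in the frame of mixer between 0 and 0.048 m) or (contact force between the fingers and place_c above 0.5 N and y of place_c in the frame of mixer between 0 and 0.048 m) or (contact force between the fingers and place_d above 0.5 N and y of place_d in the frame of mixer between 0 and 0.048 m))), for 0.02 s.
3. the fingers touch the third key (((contact force between the fingers and place_a above 0.5 N and y of place_a in the frame of mixer between -0.048 and 0 m) or (contact force between the fingers and place_b above 0.5 N and y of place_b in the frame of mixer between -0.048 and 0 m) or (contact force between the fingers and place_c above 0.5 N and y of place_c in the frame of mixer between -0.048 and 0 m) or (contact force between the fingers and place_d above 0.5 N and y of place_d in the frame of mixer between -0.048 and 0 m))), for 0.02 s.
4. the fingers touch the fourth key (((contact force between the fingers and place_a above 0.5 N and y of place_a in the frame of mixer between -0.2 and -0.048 m) or (contact force between the fingers and place_b above 0.5 N and y of place_b in the frame of mixer between -0.2 and -0.048 m) or (contact force between the fingers and place_c above 0.5 N and y of place_c in the frame of mixer between -0.2 and -0.048 m) or (contact force between the fingers and place_d above 0.5 N and y of place_d in the frame of mixer between -0.2 and -0.048 m))), for 0.02 s.
5. the latched key has been released: all four keys stand up (z of each of key_a_top, key_b_top, key_c_top, key_d_top in the frame of mixer above 0.0825 m), for 0.2 s.
At the end, for the whole second after the job is handed in: all four keys stand up (tops at least 82.5 mm above the bench; upright is 84 mm) and bottle, rack, tip box and vial are within 15 mm of where they started (all of step 5 and distance of each of bottle, rack, tipbox, vial from where it was at the start of the episode below 0.015 m); the robot touches nothing.
It fails at once if an upright key is pushed in (more than 6 mm of its 8 mm) (distance of any of key_a_top, key_b_top, key_c_top, key_d_top from where it was at the start of the episode above 0.006 m).
It fails at once if a bystander (bottle, rack, tip box or vial) is shifted or lifted by more than 15 mm (distance of any of bottle, rack, tipbox, vial from where it was at the start of the episode above 0.015 m).
It also fails if it takes over 48 s, if anything falls off the work surface, if the arm or the gripper's body presses on something with over 40 N, if the wrist force passes 120 N, or if a joint passes its speed limit or range.

## Working session

There is one attempt and no reset: what is moved stays moved. The work goes in short steps, Python scripts to look and compute and a tool call to move; the robot and the scene stay as the last step left them, time stands still between calls to the robot, and variables do not carry over. Pictures are saved under pics/ and viewed, at most 10 in all, crops included, and the job is handed in when it is done.

```bash
ls; mkdir -p pics; python3 - <<'E'
from plant import env
import cv2,numpy as np
for n in("scene","top"):
    im=env.capture(n); cv2.imwrite(f"pics/{n}0.png",im[:,:,::-1]); c=env.camera_info(n);print(c["vfov"],c["cx"],c["cy"],np.round(c["extrinsics"],3).tolist(), [k for k in c])
s=env.get_state();print(s["t"],s["ee_pos"],s["tcp_rot"],s["ft_force"],s["finger_gap"])
E
```

```text
pics
plant.py
46.201885450962465 251.72906754806112 187.87476776993978 [[-0.811, 0.461, -0.361, 959.678], [0.586, 0.624, -0.518, 675.242], [-0.013, -0.631, -0.775, 907.631], [0.0, 0.0, 0.0, 1.0]] ['vfov', 'cx', 'cy', 'extrinsics']
45.15841853283722 257.84172818050445 197.27316266995214 [[-0.015, -0.981, 0.193, 362.855], [-1.0, 0.013, -0.013, 116.362], [0.011, -0.193, -0.981, 1148.331], [0.0, 0.0, 0.0, 1.0]] ['vfov', 'cx', 'cy', 'extrinsics']
0.1 [ 147.79568796 -607.1558967   404.02633481] [-3.14032792e+00  6.14286153e-05  2.38790523e-01] [-0.06661292  0.70767325  0.172919  ] 87.05833302709206
```

View pics/scene0.png

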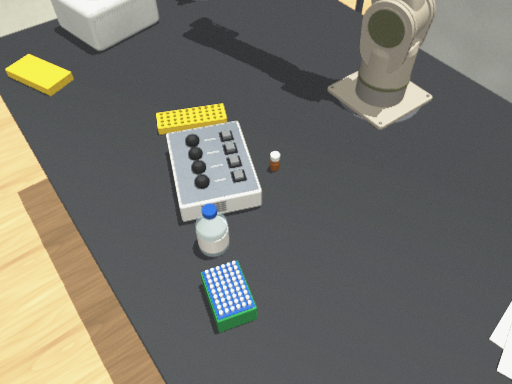

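View pics/top0.png

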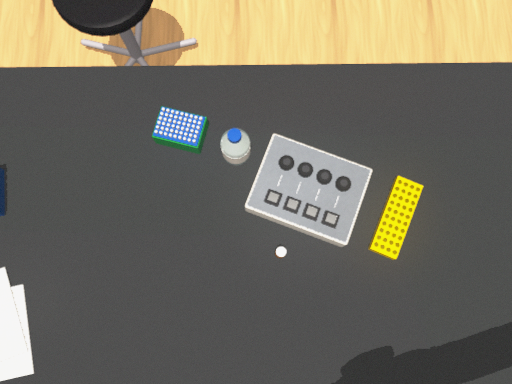

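Top view: the four keys lie near (273,198), (292,205), (311,212) and (331,219), with the cups behind them near (287,163) to (343,184). The vial is at (281,252), the bottle at (236,146). The scene view agrees, with keys at (239,176) to (227,136).

```bash
cat > h.py <<'E'
import cv2,numpy as np
from plant import env
def ray(n,uv,z):
    c=env.camera_info(n);E=np.array(c["extrinsics"]);f=192/np.tan(np.radians(c["vfov"])/2)
    d=E[:3,:3]@[(uv[0]-c["cx"])/f,(uv[1]-c["cy"])/f,1];o=E[:3,3]
    return (o+d*(z-o[2])/d[2])[:2]
E
python3 - <<'E'
from h import *
for n,(x0,y0,x1,y1),seeds in(("top",(240,130,375,245),[(273,198),(292,205),(311,212),(331,219)]),("scene",(160,118,262,220),[(239,176),(235,160),(231,148),(227,136)])):
    im=cv2.imread(f"pics/{n}0.png");g=im.max(2)
    b=(g<95).astype(np.uint8)
    pts=[]
    nn,L,S,C=cv2.connectedComponentsWithStats(b)
    cs,h=cv2.findContours(b,cv2.RETR_CCOMP,cv2.CHAIN_APPROX_NONE)
    for i,c in enumerate(cs):
        a=cv2.contourArea(c);(x,y),wh,an=cv2.minAreaRect(c)
        if x0<x<x1 and y0<y<y1 and a>25 and h[0][i][3]<0:
            print(n,a,np.round([x,y],1),np.round(wh,1),round(an),np.round(ray(n,(x,y),73),1),np.round(ray(n,(x,y),88),1))
    w=cv2.resize(im[y0:y1,x0:x1],None,fx=5,fy=5,interpolation=cv2.INTER_CUBIC);cv2.imwrite(f"pics/{n}0c.png",w)
print("vial",ray("top",(281,252),55))
E
```

```text
top 33.5 [329.8 218.6] [14.2 13. ] 21 [520.8 -67. ] [518.6 -64.5]
top 35.0 [311.1 211.5] [14.3 13.1] 21 [538.3 -23.4] [535.9 -21.4]
top 33.0 [291.9 204.3] [13.8 13.1] 21 [556.2  21.4] [553.5  22.8]
top 159.5 [272.9 197.2] [13.8 13.1] 21 [574.  66.] [571.   66.7]
top 151.0 [343. 183.] [14. 14.] 90 [ 606.4 -102.5] [603.  -99.5]
top 150.0 [324. 176.] [14. 14.] 0 [624.2 -57.7] [620.5 -55.3]
top 144.5 [305.  169.5] [13. 14.] 90 [640.8 -12.7] [637.  -10.9]
top 146.0 [286.  162.5] [13. 14.] 90 [658.8  32.6] [654.7  33.7]
top 159384.0 [255.5 223. ] [320. 511.] 90 [512.8 108.2] [510.7 108.3]
scene 36.5 [238.5 175.9] [10.4 13.7] 80 [574.6  68.2] [581.5  79.1]
scene 39.5 [234.  161.9] [10.1 13.1] 80 [557.2  23.2] [564.4  34.9]
scene 37.0 [229.9 148.5] [ 9.6 12.9] 79 [539.3 -21.4] [546.8  -8.9]
scene 538.5 [197.2 161.3] [55.  14.5] 78 [630.5 -33.4] [636.4 -20.6]
scene 33.0 [226. 137.] [ 8. 14.] 90 [523.9 -62.5] [531.7 -49.3]
scene 148061.0 [255.5 191.5] [511. 383.] 0 [569.9 132.3] [576.9 142.1]
vial [445.5057296   48.91891328]
```

View pics/top0c.png

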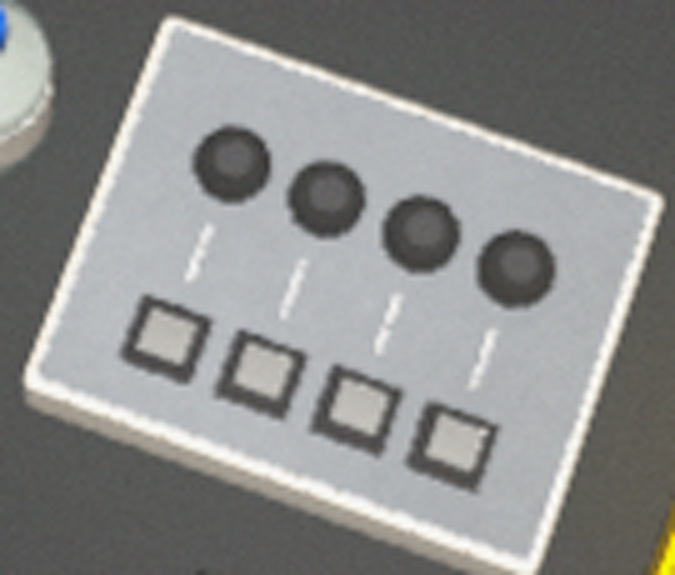

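The crop confirms four square keys on black surrounds. The two views agree within about 3 mm, with key 1 at about (574,67), a 48 mm pitch and a yaw of about -0.375. I'll move over with the fingers closing.

Careful with the scale: shifts go in shares of 600 mm and turns go in shares of pi rad. That gives: 36 mm / 600 = 0.06, -34.6 mm / 600 = -0.0577.

Call:
jog_arm(
  motion={"finger_gap": [0,0,0,0,0,0,0,0],"sx": [0.06,0.06,0.06,0.06,0.06,0.06,0.06,0.06],"sy": [-0.0577,-0.0577,-0.0577,-0.0577,-0.0577,-0.0577,-0.0577,-0.0577],"sz": [0,0,0,0,0,0,0,0],"turn": [0,0,0,0,0,0,0,0]},
  squeeze=5,
)

```text
t: 1.1
ee_pos: [362.7, -268.6, 404.6]
tcp_rot: [3.142, 0.0, 0.239]
ft_force: [2.0, 0.6, -0.5]
finger_gap: 15.0
grasp_force: 0.0
```

To row units: 36 mm / 600 = 0.06, -34.6 mm / 600 = -0.0577.

Call:
jog_arm(
  motion={"finger_gap": [0,0,0,0,0,0,0,0],"sx": [0.06,0.06,0.06,0.06,0.06,0.06,0.06,0.0533],"sy": [-0.0577,-0.0577,-0.0577,-0.0577,-0.0577,-0.0577,-0.0577,-0.05],"sz": [0,0,0,0,0,0,0,0],"turn": [0,0,0,0,0,0,0,0]},
)

```text
t: 2.1
ee_pos: [574.4, 63.0, 404.4]
tcp_rot: [-3.141, 0.0, 0.239]
ft_force: [-0.4, -0.9, 0.9]
finger_gap: 0.5
grasp_force: 0.0
```

Call:
jog_arm(
  motion={"finger_gap": [0,0,0,0,0,0],"sx": [0,0,0,0,0,0],"sy": [0,0,0,0,0,0],"sz": [0,0,0,0,0,0],"turn": [0.0477,0.0477,0.0477,0.0522,0,0]},
)

```text
t: 2.85
ee_pos: [573.7, 61.5, 404.6]
tcp_rot: [3.141, 0.0, -0.371]
ft_force: [-1.2, 0.1, 0.2]
finger_gap: 0.7
grasp_force: 0.0
```

To row units: 30 mm / 600 = 0.05, -5.3 mm / 600 = -0.0088.

Call:
jog_arm(
  motion={"finger_gap": [0,0,0,0,0,0],"sx": [-0.0023,0,0,0,0,0],"sy": [-0.0088,0,0,0,0,0],"sz": [0.05,0.05,0.05,0.0417,0,0],"turn": [0,0,0,0,0,0]},
)

```text
t: 3.6
ee_pos: [574.7, 67.0, 290.8]
tcp_rot: [-3.141, -0.001, -0.374]
ft_force: [0.6, -0.5, -0.0]
finger_gap: 0.5
grasp_force: 0.0
```

```bash
python3 - <<'E'
from h import *
for n,(x0,y0,x1,y1) in(("top",(240,130,375,245)),("scene",(160,78,262,200))):
    cv2.imwrite(f"pics/{n}1.png",cv2.resize(env.capture(n)[y0:y1,x0:x1,::-1],None,fx=4,fy=4,interpolation=cv2.INTER_CUBIC))
for i in range(6):
    env.capture("top");s=env.get_state();print(s["t"],s["ee_pos"].round(2),s["ft_force"].round(2))
E
```

```text
3.75 [574.76  66.99 290.97] [ 0.3  -1.22 -0.84]
3.8 [574.7   66.96 290.79] [1.22 0.53 1.33]
3.85 [574.62  66.94 290.58] [-0.06  0.54  0.55]
3.9 [574.56  66.88 290.41] [-0.19 -0.08  0.04]
3.95 [574.49  66.89 290.19] [-0.34  0.34 -0.12]
4.0 [574.45  66.9  290.03] [-0.08 -0.18 -0.13]
```

View pics/scene1.png

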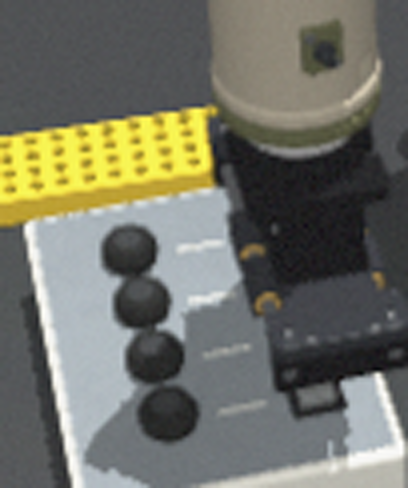

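The crop shows the closed fingers over key 1 (grey square near crop (318,398)), with the gripper clear of the rack and cups. I'll approach gently.

To row units: 10 mm / 600 = 0.0167, 8 mm / 600 = 0.0133.

```bash
cat > r.py <<'E'
from h import *
Z=[];F=[]
for i in range(5):
    env.capture("top");s=env.get_state();Z.append(s["ee_pos"]);F.append(s["ft_force"])
print(s["t"],np.mean(Z,0).round(2),"z",np.round(np.array(Z)[:,2],2),"F",np.mean(F,0).round(2),np.round(np.array(F)[:,2],1))
E
```

Call:
jog_arm(
  motion={"finger_gap": [0,0,0,0],"sx": [0,0,0,0],"sy": [0,0,0,0],"sz": [0.0167,0.0133,0,0],"turn": [0,0,0,0]},
  only="t:|pos|ft",
)

```text
t: 4.5
ee_pos: [574.4, 66.9, 271.7]
tcp_rot: [3.142, 0.0, -0.375]
ft_force: [-0.4, 1.1, -0.2]
```

```bash
python3 r.py
```

```text
4.75 [574.5   66.92 271.95] z [271.87 271.97 272.   271.97 271.96] F [ 0.11  0.08 -0.06] [ 0.1  0.  -0.2 -0.4  0.3]
```

Call:
jog_arm(
  motion={"finger_gap": [0,0,0],"sx": [0,0,0],"sy": [0,0,0],"sz": [0.0033,0.0033,0],"turn": [0,0,0]},
  only="pos|ft",
)

```text
ee_pos: [574.3, 66.9, 267.5]
ft_force: [-0.0, 0.4, -0.4]
```

```bash
python3 r.py
```

```text
5.375 [574.41  66.9  267.73] z [267.6  267.71 267.75 267.79 267.8 ] F [-0.26  0.27  0.22] [-0.2  0.1  1.   0.4 -0.2]
```

To row units: 1 mm / 600 = 0.0017.

Call:
jog_arm(
  motion={"finger_gap": [0,0],"sx": [0,0],"sy": [0,0],"sz": [0.0017,0],"turn": [0,0]},
  only="pos|ft",
)

```text
ee_pos: [574.4, 66.9, 266.7]
ft_force: [-0.7, -0.2, -0.2]
```

```bash
python3 r.py
```

```text
5.875 [574.4   66.88 266.73] z [266.69 266.73 266.75 266.75 266.75] F [-0.38  0.36 -0.13] [-0.4  0.7 -0.2 -1.7  0.9]
```

Call:
jog_arm(
  motion={"finger_gap": [0,0],"sx": [0,0],"sy": [0,0],"sz": [0.0017,0],"turn": [0,0]},
  only="pos|ft",
)

```text
ee_pos: [574.4, 66.9, 265.6]
ft_force: [-0.2, -0.1, -0.3]
```

```bash
python3 r.py
```

```text
6.375 [574.4   66.9  265.73] z [265.67 265.71 265.73 265.76 265.79] F [-0.19 -0.06  0.05] [-0.5  0.  -0.7  0.   1.3]
```

To row units: 0.7 mm / 600 = 0.0012.

Call:
jog_arm(
  motion={"finger_gap": [0,0],"sx": [0,0],"sy": [0,0],"sz": [0.0012,0],"turn": [0,0]},
  only="ft",
)

```text
ft_force: [1.0, 0.6, 0.8]
```

```bash
python3 r.py
```

```text
6.875 [574.41  66.89 265.04] z [265.01 265.05 265.06 265.05 265.05] F [-0.03 -0.31  0.15] [ 0.8 -0.3  0.2  0.5 -0.4]
```

Call:
jog_arm(
  motion={"finger_gap": [0,0],"sx": [0,0],"sy": [0,0],"sz": [0.0012,0],"turn": [0,0]},
  only="ft",
)

```text
ft_force: [-1.2, 0.6, -0.5]
```

```bash
python3 r.py
```

```text
7.375 [574.4   66.89 264.33] z [264.29 264.32 264.33 264.34 264.36] F [-0.45  0.26 -0.09] [ 0.6  0.5 -0.2 -1.1 -0.2]
```

To row units: 0.8 mm / 600 = 0.0013, 0.7 mm / 600 = 0.0012.

Call:
jog_arm(
  motion={"finger_gap": [0,0,0],"sx": [0,0,0],"sy": [0,0,0],"sz": [0.0013,0.0012,0],"turn": [0,0,0]},
  only="ft",
)

```text
ft_force: [0.7, 0.1, 0.9]
```

```bash
python3 r.py
```

```text
8.0 [574.4   66.88 262.83] z [262.82 262.82 262.84 262.84 262.81] F [ 0.09 -0.49  0.31] [-0.4  0.2  0.7  0.4  0.7]
```

Call:
jog_arm(
  motion={"finger_gap": [0,0],"sx": [0,0],"sy": [0,0],"sz": [0.001,0],"turn": [0,0]},
  only="ft",
)

```text
ft_force: [-1.3, 0.1, 3.2]
```

```bash
python3 r.py
```

```text
8.5 [574.42  66.89 262.34] z [262.37 262.36 262.33 262.34 262.3 ] F [-1.43 -0.58  3.04] [3.  2.6 3.3 3.3 3.1]
```

Contact on key 1 at TCP z≈262.7, where an upright key would have been felt at about 266. It is probably the latched one, so now I'll check the others.

To row units: 24 mm / 600 = 0.04, -7 mm / 600 = -0.0117.

Call:
jog_arm(
  motion={"finger_gap": [0,0,0,0,0,0,0,0],"sx": [0,0,0,0,0,0,0,0],"sy": [0,0,0.04,0.04,0,0,0,0],"sz": [-0.0117,-0.0117,0,0,0.0083,0.005,0,0],"turn": [0,0,0,0,0,0,0,0]},
  only="pos|ft",
)

```text
ee_pos: [557.0, 22.9, 268.3]
ft_force: [0.2, 0.3, -1.3]
```

```bash
python3 r.py
```

```text
9.75 [556.9   22.57 268.31] z [268.32 268.32 268.32 268.3  268.31] F [ 0.02  0.06 -0.24] [-0.6 -0.3 -0.2 -0.1  0.1]
```

Call:
jog_arm(
  motion={"finger_gap": [0,0],"sx": [0,0],"sy": [0,0],"sz": [0.001,0],"turn": [0,0]},
  only="ft",
)

```text
ft_force: [-1.2, 0.5, -0.7]
```

```bash
python3 r.py
```

```text
10.25 [556.81  22.21 267.64] z [267.6  267.64 267.65 267.66 267.66] F [ 0.29  0.03 -0.12] [-0.5 -0.6  0.2  0.1  0.2]
```

To row units: 0.6 mm / 600 = 0.001.

Call:
jog_arm(
  motion={"finger_gap": [0,0],"sx": [0,0],"sy": [0,0],"sz": [0.001,0],"turn": [0,0]},
  only="ft",
)

```text
ft_force: [-0.2, -0.4, 0.1]
```

```bash
python3 r.py
```

```text
10.75 [556.82  22.23 267.04] z [267.02 267.04 267.03 267.05 267.05] F [-0.18  0.24 -0.31] [-0.7  0.3 -0.4 -0.5 -0.3]
```

Call:
jog_arm(
  motion={"finger_gap": [0,0],"sx": [0,0],"sy": [0,0],"sz": [0.0007,0],"turn": [0,0]},
  only="ft",
)

```text
ft_force: [-0.6, -0.9, 1.8]
```

```bash
python3 r.py
```

```text
11.25 [556.84  22.25 266.74] z [266.78 266.74 266.75 266.73 266.72] F [-0.63 -0.01  2.27] [2.3 2.7 0.9 2.6 2.9]
```

Key 2 is upright, with contact at z≈266.8. Next is key 3.

To row units: 24 mm / 600 = 0.04, -8 mm / 600 = -0.0133.

Call:
jog_arm(
  motion={"finger_gap": [0,0,0,0,0,0,0],"sx": [0,0,0,0,0,0,0],"sy": [0,0.04,0.04,0,0,0,0],"sz": [-0.0133,0,0,0.0067,0.0058,0,0],"turn": [0,0,0,0,0,0,0]},
  only="pos|ft",
)

```text
ee_pos: [539.4, -21.7, 267.2]
ft_force: [-0.2, -0.3, 0.4]
```

```bash
python3 r.py
```

```text
12.375 [539.3  -22.1  267.19] z [267.18 267.21 267.21 267.17 267.19] F [-0.1   0.01 -0.14] [ 0.5 -0.2 -0.4 -0.4 -0.1]
```

Call:
jog_arm(
  motion={"finger_gap": [0,0],"sx": [0,0],"sy": [0,0],"sz": [0.0007,0],"turn": [0,0]},
  only="ft",
)

```text
ft_force: [0.1, -0.0, 0.2]
```

```bash
python3 r.py
```

```text
12.875 [539.23 -22.43 266.77] z [266.78 266.78 266.77 266.76 266.74] F [-0.09  0.25  0.03] [-0.2  0.1 -0.   0.6 -0.3]
```

To row units: 0.3 mm / 600 = 0.0005.

Call:
jog_arm(
  motion={"finger_gap": [0,0],"sx": [0,0],"sy": [0,0],"sz": [0.0005,0],"turn": [0,0]},
  only="ft",
)

```text
ft_force: [-1.3, 0.5, 3.9]
```

```bash
python3 r.py
```

```text
13.375 [539.25 -22.41 266.57] z [266.62 266.59 266.58 266.53 266.54] F [-0.79 -0.03  3.61] [3.3 3.1 4.1 4.  3.4]
```

Key 3 is also upright. Now key 4.

To row units: 24 mm / 600 = 0.04, -8 mm / 600 = -0.0133.

Call:
jog_arm(
  motion={"finger_gap": [0,0,0,0,0,0,0],"sx": [0,0,0,0,0,0,0],"sy": [0,0.04,0.04,0,0,0,0],"sz": [-0.0133,0,0,0.0067,0.0055,0,0],"turn": [0,0,0,0,0,0,0]},
  only="pos|ft",
)

```text
ee_pos: [521.8, -66.4, 267.2]
ft_force: [-0.6, 0.3, 0.2]
```

```bash
python3 r.py
```

```text
14.5 [521.72 -66.77 267.18] z [267.17 267.19 267.18 267.19 267.19] F [-0.17 -0.62 -0.38] [-0.  -0.3 -0.8  0.3 -1.1]
```

Call:
jog_arm(
  motion={"finger_gap": [0,0],"sx": [0,0],"sy": [0,0],"sz": [0.0005,0],"turn": [0,0]},
  only="ft",
)

```text
ft_force: [-0.2, 0.8, 1.7]
```

```bash
python3 r.py
```

```text
15.0 [521.63 -67.13 266.85] z [266.86 266.84 266.84 266.85 266.85] F [-0.14  0.19 -0.06] [-0.4  0.5  0.5 -0.5 -0.4]
```

To row units: 0.3 mm / 600 = 0.0005.

Call:
jog_arm(
  motion={"finger_gap": [0,0],"sx": [0,0],"sy": [0,0],"sz": [0.0005,0],"turn": [0,0]},
  only="ft",
)

```text
ft_force: [-0.9, 0.5, 1.8]
```

```bash
python3 r.py
```

```text
15.5 [521.65 -67.09 266.69] z [266.71 266.71 266.7  266.68 266.66] F [-1.11  0.44  4.14] [3.9 3.4 4.5 4.4 4.5]
```

Keys 2 to 4 are upright, so key 1 is the latched one. Going back to press it.

To row units: -36 mm / 600 = -0.06, -12 mm / 600 = -0.02.

Call:
jog_arm(
  motion={"finger_gap": [0,0,0,0,0,0,0,0,0,0],"sx": [0,0,0,0,0,0,0,0,0,0],"sy": [0,-0.06,-0.06,-0.06,-0.06,0,0,0,0,0],"sz": [-0.02,0,0,0,0,0,0.0117,0.0117,0,0],"turn": [0,0,0,0,0,0,0,0,0,0]},
  only="pos|ft",
)

```text
ee_pos: [574.4, 66.4, 264.6]
ft_force: [0.4, 0.1, -0.2]
```

```bash
python3 r.py
```

```text
17.0 [574.46  66.75 264.75] z [264.7  264.77 264.79 264.74 264.75] F [ 0.02  0.05 -0.2 ] [-0.5  0.3 -0.8  0.1 -0.2]
```

To row units: 1.5 mm / 600 = 0.0025, 1 mm / 600 = 0.0017.

Call:
jog_arm(
  motion={"finger_gap": [0,0,0,0,0,0,0],"sx": [0,0,0,0,0,0,0],"sy": [0,0,0,0,0,0,0],"sz": [0.0025,0.0017,0.0017,0.0017,0.0013,0.0008,0],"turn": [0,0,0,0,0,0,0]},
  only="pos|ft",
)

```text
ee_pos: [574.5, 66.9, 259.2]
ft_force: [-2.6, -0.7, 8.6]
```

```bash
python3 r.py
```

```text
18.125 [574.46  66.96 259.24] z [259.23 259.24 259.24 259.24 259.26] F [-2.31 -0.96  7.78] [7.6 7.2 7.9 7.9 8.3]
```

To row units: 0.5 mm / 600 = 0.0008.

Call:
jog_arm(
  motion={"finger_gap": [0,0,0],"sx": [0,0,0],"sy": [0,0,0],"sz": [0.0008,0,0],"turn": [0,0,0]},
  only="pos|ft",
)

```text
ee_pos: [574.5, 67.0, 258.9]
ft_force: [-2.7, -0.4, 9.0]
```

```bash
python3 r.py
```

```text
18.75 [574.47  66.96 258.9 ] z [258.9  258.89 258.91 258.93 258.89] F [-3.18 -1.07  9.25] [9.6 9.5 9.1 9.2 8.9]
```

To row units: 0.8 mm / 600 = 0.0013.

Call:
jog_arm(
  motion={"finger_gap": [0,0,0],"sx": [0,0,0],"sy": [0,0,0],"sz": [0.0013,0,0],"turn": [0,0,0]},
  only="pos|ft",
)

```text
ee_pos: [574.5, 67.0, 258.6]
ft_force: [-6.1, -1.4, 14.6]
```

```bash
python3 r.py
```

```text
19.375 [574.48  67.   258.61] z [258.62 258.58 258.62 258.62 258.62] F [-5.43 -1.24 14.7 ] [15.4 14.5 13.9 14.7 15. ]
```

Call:
jog_arm(
  motion={"finger_gap": [0,0,0,0,0,0],"sx": [0,0,0,0,0,0],"sy": [0,0,0,0,0,0],"sz": [-0.0033,-0.005,-0.005,-0.0067,-0.0067,0],"turn": [0,0,0,0,0,0]},
  only="pos|ft",
)

```text
ee_pos: [574.4, 66.9, 273.6]
ft_force: [0.3, -0.1, -0.5]
```

```bash
python3 r.py
```

```text
20.375 [574.34  66.85 273.25] z [273.36 273.26 273.2  273.21 273.22] F [-0.51 -0.04 -0.04] [-0.7  0.2  0.   0.   0.2]
```

Bottom reached (14.7 N). A light tap will verify that it stands up.

To row units: 3 mm / 600 = 0.005.

Call:
jog_arm(
  motion={"finger_gap": [0,0,0,0],"sx": [0,0,0,0],"sy": [0,0,0,0],"sz": [0.005,0.005,0,0],"turn": [0,0,0,0]},
  only="pos|ft",
)

```text
ee_pos: [574.4, 66.9, 267.4]
ft_force: [-0.4, -0.5, 0.3]
```

```bash
python3 r.py
```

```text
21.125 [574.41  66.88 267.47] z [267.46 267.47 267.48 267.48 267.47] F [ 0.54 -0.36 -0.02] [-0.1 -0.6 -0.1  0.5  0.2]
```

Call:
jog_arm(
  motion={"finger_gap": [0,0],"sx": [0,0],"sy": [0,0],"sz": [0.0007,0],"turn": [0,0]},
  only="ft",
)

```text
ft_force: [0.3, 0.3, 0.4]
```

```bash
python3 r.py
```

```text
21.625 [574.4   66.89 267.04] z [267.01 267.04 267.05 267.05 267.05] F [-0.09  0.06 -0.01] [ 0.1 -0.4 -0.3  0.7 -0.1]
```

To row units: 0.5 mm / 600 = 0.0008.

Call:
jog_arm(
  motion={"finger_gap": [0,0],"sx": [0,0],"sy": [0,0],"sz": [0.0008,0],"turn": [0,0]},
  only="ft",
)

```text
ft_force: [-0.9, -0.3, 2.7]
```

```bash
python3 r.py
```

```text
22.125 [574.43  66.91 266.73] z [266.75 266.74 266.73 266.72 266.69] F [-1.18 -0.43  3.38] [2.9 4.2 2.4 3.8 3.7]
```

Key 1 is now felt at the upright height. Withdrawing and checking the scene.

To row units: -50 mm / 600 = -0.0833, -40 mm / 600 = -0.0667.

Call:
jog_arm(
  motion={"finger_gap": [0,0,0,0,0,0,0,0,0,0],"sx": [0,0,0,-0.0667,-0.0667,-0.0667,0,0,0,0],"sy": [0,0,0,0.05,0.05,0.05,0,0,0,0],"sz": [-0.0167,-0.0667,-0.0833,-0.0333,0,0,0,0,0,0],"turn": [0,0,0,0,0,0,0,0,0,0]},
)

```text
t: 23.38
ee_pos: [430.4, 27.4, 386.4]
tcp_rot: [-3.141, 0.001, -0.374]
ft_force: [-0.2, -0.7, 0.1]
finger_gap: 0.4
grasp_force: 0.0
```

```bash
python3 - <<'E'
from h import *
cv2.imwrite("pics/scene2.png",env.capture("scene")[:,:,::-1])
E
```

```text
(no output)
```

View pics/scene2.png

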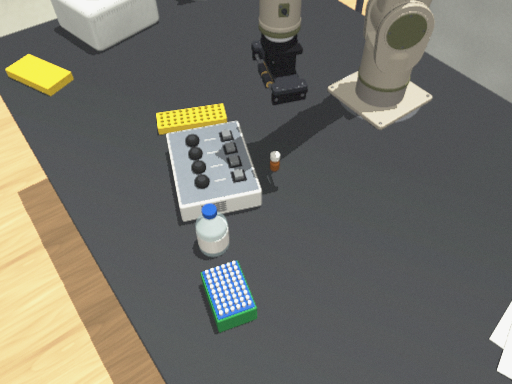

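The picture shows the gripper clear at (285,80). The bottle (212,232), rack (192,118), tip box (229,295) and vial (275,161) are where they started, and key 1 (239,175) now stands up like the others.

```bash
python3 -c "
from plant import env
print(env.finish_job())"
```

```text
the job is handed in; nothing more can be done
None
```

I tapped the four keys left to right and found the leftmost one latched. I pressed it to the bottom, a second tap felt it at upright height, and I withdrew and handed the job in at about 23 s; no verdict was returned.

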